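# Pin the retaining bar of the beaker stand

## Robot

A 7-joint arm with a two-finger parallel gripper is mounted at the origin on a cart in front of the work surface, level with it; the furniture and walls round the work are solid. World frame = base frame: x ahead of the robot, y to its left, z up, the work surface at z = 0. Lengths are in m, angles in rad, forces in N, time in s.
With the tool pointing down it reaches from about 0.425 to 1.025 m from the base axis. Payload 9.4 kg.
Tool frame: the origin (TCP) lies on the centre line of the jaws, within the pads' length; the fingertips stand 8 mm ahead of it and the grasp point (between the pads) lies 11 mm behind it; z points along the fingers, y is the direction in which the jaws open and shut (so a half turn about z gives the same grasp; the last joint's range is limited). The gripper opens to 85 mm and grips with 20 to 120 N. Pads are 22 mm wide; open, the fingers measure 114 mm over their backs; the gripper's body (76 mm by 85 mm) begins 54 mm behind the grasp point. The pads swing forward as they close: fully open they stand 13 mm farther back than shut.
Start: joints at [1.061, 0.599, -0.003, 1.599, 0.002, 0.943, -0.08], TCP at [0.304, -0.658, 0.214] pointing down, gripper open.
Joint ranges: [-2.57, 2.57], [-0.35, 1.97], [-1.29, 1.29], [0.11, 2.56], [-1.05, 4.19], [0.11, 1.86], [-2.63, 2.63]. Speed limits (rad/s): [2.22, 2.22, 3.01, 3.01, 3.14, 3.14, 3.14].

## Interface

Orientations are given as a unit quaternion [x, y, z, w].
In Python, from rig import manip gives the robot as it stands.
- The arm moves only by the tool send_rows, never from a script. Its argument "steps" is a list of rows, each an object with "linear": the shift along the world's x, y, z in cm, a list of three; "angular": the turn, a rotation vector about the world's x, y, z in rad, a list of three; "jaw": the finger opening in cm, from 0 to 8.54. A call has 1 to 20 rows; each row shifts and turns the pose as measured when the row begins; what a row does not reach is not made up. A row lasts 1/12 s, in which the tool goes at most 41.7 mm and 7.16 degrees, less where a joint would pass 70% of its speed; a pose out of reach is approached as far as the arm can. A call is refused whole if a number of a shift passes 4.17 or a number of a turn 0.125, either way. A call with a gripper value outside its range is refused whole. The fingers move at their own pace and stop on an object; "squeeze" is the grip in N (left out, the last holds). Time passes only in rows, so rows that do not move let the fingers close. It gives the time, the measured TCP pose, the force and the opening at its end, in the units of the state.
- manip.get_state(): the state, without advancing time (a new reading comes with each control period).
- manip.capture(name): name is "scene" or "side" or "wrist"; returns the picture (480x640x3 uint8, red, green, blue); there is no depth.
- manip.get_calibration(name): a dict with "fov_y" (degrees; the focal length in pixels is half the picture's height over the tangent of half this angle, whatever the lens; pixels are square), "cx", "cy" (the principal point, pixels), "T" (4x4, takes a point from camera to world coordinates). Camera axes: x right, y down, z forward; pixel columns grow to the right and rows downward; lengths in m; the calibration is good to about 2 mm. A picture is of the moment at which its call begins: read the wrist's pose just before it. get_calibration takes no time and is no camera call; for the wrist camera it gives the pose at the moment of the call.
- manip.finish_job(): hands the job in, once; it reports no verdict.
The state is a dict: "time": time; "joint_pos": joint angles; "qd": joint speeds; "joint_efforts": joint torques, N m; "tcp_pos": TCP position; "tcp_rot": TCP orientation; "contact_force": force on the tool from outside, world axes, zero at the start; "moment": the same for the moment, N m; "opening": finger opening in m.
Only numpy, scipy, OpenCV 4.12 (cv2) and the standard library are available. Lean on these libraries where they do the work, as an engineer would, in place of code of your own. Each camera call takes 0.05 s, during which the arm holds its last target. There are 200 camera calls.

## Task

Secure the beaker in its stand: take the locking pin from its holder, thread it through the eye at the end of the swinging bar, bring the bar over the catch block and find the block's hole by feel, then push the pin fully home through both so that its collar sits on the eye. Press gently (keep the pin's push on the stand below about 30 N), leave the beaker standing where it is, and let go of the pin.

Things in the scene. Friction and masses are not known exactly. Their poses are not given: they have to be found in the camera images.
- stand: fixed aluminium beaker stand on the bench, base plate 165 x 250 x 10 mm. Origin on its underside, z up; +y towards the bar's pivot post, -y towards the catch block, -x is the front, where the bar crosses. Pivot at (-30, +85) mm, middle of the catch block's travel at (-30, -85) mm; the beaker stands behind the bar
- bar_hinge (a point): point on the vertical pivot axis of the retaining bar, level with the bar's upper face (57 mm above the bench); fixed to the stand
- bar (a joint): swing of the steel retaining bar about bar_hinge, rad. 0: bar parallel to the stand's y, eye above catch_mid; grows as the eye swings to the stand's front (-x). Moves from -0.12 to 1.0 against light friction (about 1 N at the eye) and stays where left; starts open. The two holes meet at some angle between -0.077 and 0.077
- bar_eye (a point): upper knuckle: centre of the hole in the bar's square eye (32 x 32 mm, 14 mm thick), at its upper face, 57 mm above the bench, 170 mm from the hinge axis. Vertical through-hole 12 mm in diameter, mouth chamfered 1.5 mm. The eye's underside passes 3 mm above the catch block
- catch_mid (a point): middle of the catch block's travel, fixed to the stand, level with the block's upper face (40 mm above the bench). The block (lower knuckle, aluminium, 66 x 34 x 30 mm, long side roughly along the stand's x) has a vertical 12 mm through-hole at its centre, chamfered 0.5 mm. It is clamped firmly up to 13 mm either way from here along the eye's arc: the hole must be found by feel
- pin_grip (a point): centre of the locking pin's black grip (16 mm along the pin's x, 26 mm along its y, 36 mm high; grasp across the 16 mm). The pin (about 60 g) stands upright in its holder at the start. This point is 62 mm above the tip and 22 mm above the collar's underside; axes are the pin's, z from tip to head
- pin_tip (a point): tip of the pin: round shank 10 mm in diameter, 40 mm long up to the underside of the 24 mm wide collar (4 mm thick); the last 3 mm taper to 8.4 mm at the tip. In the holder (grey block 50 x 60 x 48 mm, 13 mm hole) the collar rests on the block's top at 48 mm
- beaker_mid (a point): glass beaker, 65 mm in diameter and 87 mm high, standing on the stand's plate behind the bar; point on its axis, 43 mm above its foot

How it is judged:
By the outcome, as a careful person would: the job done as asked, in the order asked, and still so for the second after the job is handed in, with the robot touching nothing.
It also fails if it takes over 64 s, if anything falls off the work surface, if the arm or the gripper's body presses on something with over 40 N, if the wrist force passes 120 N, or if a joint passes its speed limit or range.

## Working session

There is one attempt and no reset: what is moved stays moved. The work goes in short steps, Python scripts to look and compute and a tool call to move; the robot and the scene stay as the last step left them, time stands still between calls to the robot, and variables do not carry over. Pictures are saved under pics/ and viewed, about 8 in all and at most 12, crops included, and the job is handed in when it is done.

Besides the shell and the picture viewer there is one more tool, called after ">>>" in YAML: its name, and indented under it one key for each argument. send_rows: Moves the arm, as the interface text tells. Its arguments: {"type":"object","properties":{"steps":{"type":"array","items":{"type":"object","properties":{"linear":{"type":"array","items":{"type":"number"}},"angular":{"type":"array","items":{"type":"number"}},"jaw":{"type":"number"}}}},"squeeze":{"type":"number"}},"required":["steps"]}

```bash
ls; mkdir -p pics
cat > h.py <<'E'
import numpy as np, cv2
from rig import manip
from scipy.spatial.transform import Rotation as R
def snap(n,f):
    c=manip.get_calibration(n); im=manip.capture(n); cv2.imwrite('pics/'+f+'.png',cv2.cvtColor(im,cv2.COLOR_RGB2BGR)); np.save('pics/'+f+'.npy',c,allow_pickle=True); return im,c
def load(f): return np.load('pics/'+f+'.npy',allow_pickle=True).item()
def pz(c,u,v,z):
    F=240/np.tan(np.radians(c['fov_y'])/2); T=np.array(c['T'])
    d=T[:3,:3]@np.array([(u-c['cx'])/F,(v-c['cy'])/F,1]); o=T[:3,3]
    return np.round(o+d*(z-o[2])/d[2],4)
def proj(c,p):
    F=240/np.tan(np.radians(c['fov_y'])/2); T=np.linalg.inv(np.array(c['T']))
    q=T[:3,:3]@np.array(p)+T[:3,3]; return q[0]/q[2]*F+c['cx'],q[1]/q[2]*F+c['cy']
E
python3 - <<'E'
from h import *
print(manip.get_state())
ims=[]
for n in('scene','side','wrist'):
    im,c=snap(n,n+'0'); print(n,c)
E
```

```text
pics
{'time': 0.0, 'joint_pos': array([ 1.0612979 ,  0.60016874, -0.00258771,  1.60014744,  0.00181829,
        0.94290378, -0.07980632]), 'qd': array([ 5.97890970e-04, -5.62917377e-04,  1.25545481e-03, -1.87505307e-03,
        2.03095462e-04,  5.78981173e-04, -5.97887064e-05]), 'joint_efforts': array([ 1.70221106e-04, -7.76461244e+01,  1.56474821e+00, -2.58016759e+01,
        1.22646583e-02,  8.78788502e-03, -2.87585362e-05]), 'tcp_pos': array([ 0.30386115, -0.65768361,  0.21327857]), 'tcp_rot': array([ 9.76665895e-01,  2.14762822e-01, -2.41145694e-04, -7.75882879e-04]), 'contact_force': array([ 0.17765036, -0.19492388,  0.39965742]), 'moment': array([-0.02512105, -0.00219661,  0.05878937]), 'opening': 0.08528356444484518}
scene {'fov_y': 52.91904285915302, 'cx': 312.73505292549555, 'cy': 240.45983624062956, 'T': array([[ 0.5284379 , -0.47565553,  0.70321064, -0.08873909],
       [-0.8486361 , -0.27265528,  0.45329446, -0.57828525],
       [-0.02387792, -0.83630791, -0.54773984,  0.54131487],
       [ 0.        ,  0.        ,  0.        ,  1.        ]])}
side {'fov_y': 42.717209538274005, 'cx': 321.31250634504266, 'cy': 234.9181648388682, 'T': array([[-0.91242781, -0.25468484,  0.32032972,  0.24010607],
       [-0.40889599,  0.59934676, -0.68817696,  0.42253686],
       [-0.01672034, -0.75889333, -0.65100026,  0.64512832],
       [ 0.        ,  0.        ,  0.        ,  1.        ]])}
wrist {'fov_y': 65.93075356302931, 'cx': 319.9822762377554, 'cy': 242.29391224306772, 'T': array([[ 0.41914642, -0.86952799, -0.2612228 ,  0.3705046 ],
       [-0.90791601, -0.40211643, -0.11828312, -0.62701316],
       [-0.00219149,  0.28674631, -0.95800405,  0.37374892],
       [ 0.        ,  0.        ,  0.        ,  1.        ]])}
```

View pics/scene0.png

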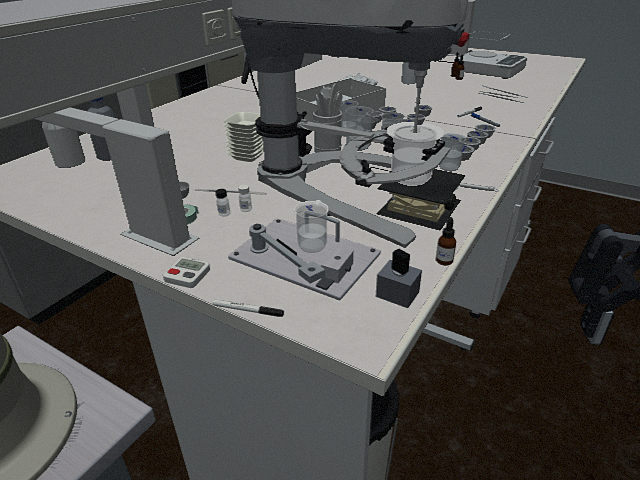

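View pics/side0.png

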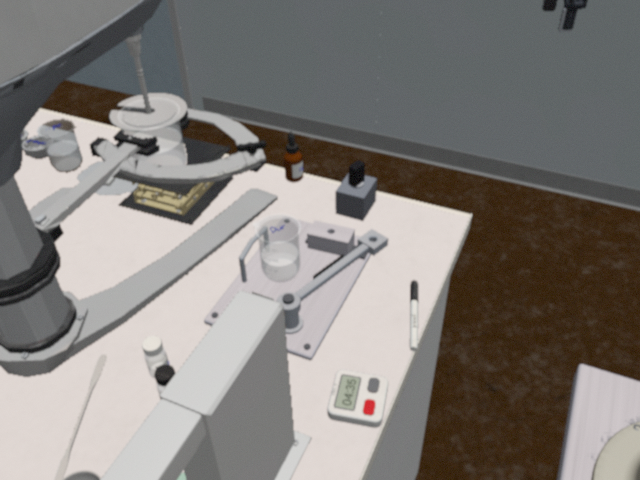

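The two views show the stand (scene ~(305,255)), the bar swung open, and the pin in its holder (scene ~(400,275)). The arm is out of view. Next, enlarged crops.

Run:
```python
from h import *
a=cv2.imread('pics/scene0.png')[200:310,225:425]; b=cv2.imread('pics/side0.png')[150:360,200:400]
cv2.imwrite('pics/a4.png',cv2.resize(a,None,fx=4,fy=4,interpolation=cv2.INTER_CUBIC))
cv2.imwrite('pics/b3.png',cv2.resize(b,None,fx=2.85,fy=2.85,interpolation=cv2.INTER_CUBIC))
```

```text
(no output)
```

View pics/a4.png

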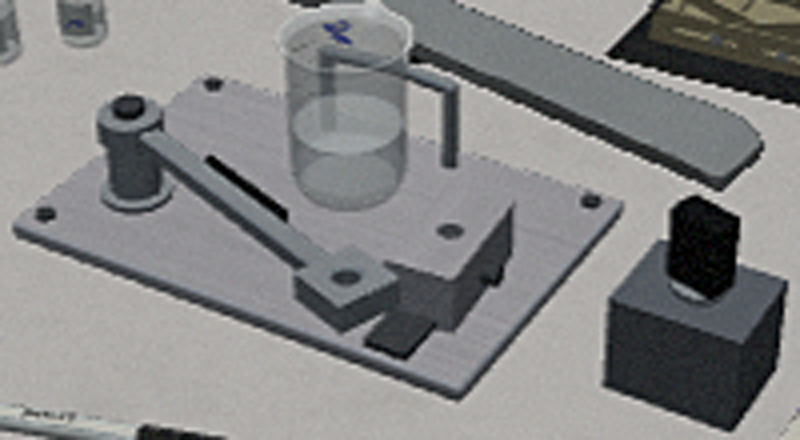

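View pics/b3.png

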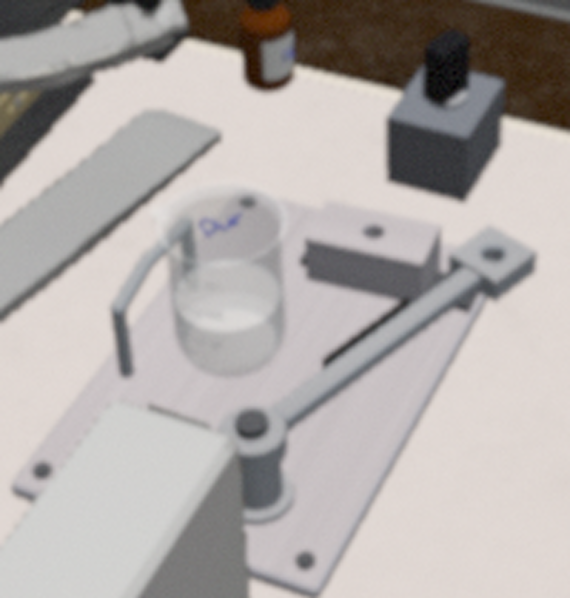

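Run:
```python
from h import *
S=load('scene0');D=load('side0')
s=lambda x,y,z:pz(S,225+x/4-.4,200+y/4-.4,z)
d=lambda x,y,z:pz(D,200+x/2.85-.3,150+y/2.85-.3,z)
for n,a,z in [('corner+yfront',(14,229),.01),('corner-yfront',(460,396),.01),('-yback',(622,207),.01),('eye',(347,277),.057),('blockhole',(451,231),.04),('griptop',(705,206),.088),('holdtop L',(609,297),.048),('holdtopfront',(738,337),.048),('holdtop R',(786,283),.048),('holdtop back',(660,240),.048),('beakerfoot',(348,190),.01)]: print('S',n,s(*a,z))
for n,a,z in [('corner+yfront',(318,592),.01),('corner+yback',(14,490),.01),('eye',(493,254),.057),('hingepost',(252,424),.067),('blockhole',(374,231),.04),('griptop',(449,42),.088),('ht left',(390,118),.048),('ht front',(468,140),.048),('ht right',(505,78),.048)]: print('D',n,d(*a,z))
```

```text
S corner+yfront [ 0.4633 -0.0275  0.01  ]
S corner-yfront [ 0.4633 -0.2732  0.01  ]
S -yback [ 0.6256 -0.272   0.01  ]
S eye [ 0.4579 -0.2215  0.057 ]
S blockhole [ 0.5299 -0.2311  0.04  ]
S griptop [ 0.5384 -0.3461  0.088 ]
S holdtop L [ 0.5113 -0.3177  0.048 ]
S holdtopfront [ 0.5132 -0.3746  0.048 ]
S holdtop R [ 0.5575 -0.3779  0.048 ]
S holdtop back [ 0.5597 -0.3191  0.048 ]
S beakerfoot [ 0.572  -0.1493  0.01  ]
D corner+yfront [ 0.4653 -0.0223  0.01  ]
D corner+yback [ 0.6252 -0.0197  0.01  ]
D eye [ 0.457  -0.2205  0.057 ]
D hingepost [ 0.5125 -0.0567  0.067 ]
D blockhole [ 0.5283 -0.2318  0.04  ]
D griptop [ 0.5322 -0.3478  0.088 ]
D ht left [ 0.5559 -0.3184  0.048 ]
D ht front [ 0.5074 -0.3164  0.048 ]
D ht right [ 0.5091 -0.3809  0.048 ]
```

Run:
```python
from h import *
S=load('scene0');D=load('side0')
def ray(c,u,v):
    F=240/np.tan(np.radians(c['fov_y'])/2);T=np.array(c['T']);x=T[:3,:3]@np.array([(u-c['cx'])/F,(v-c['cy'])/F,1]);return T[:3,3],x/np.linalg.norm(x)
def tri(a,b):
    A=0;B=0
    for c,p in((S,a),(D,b)):
        o,x=ray(c,*p);M=np.eye(3)-np.outer(x,x);A=A+M;B=B+M@o
    return np.linalg.solve(A,B)
print('rodtop',tri((424,62),(136,38)))
print('column base',pz(S,281,175,0),pz(D,35,345,0))
print('foot end',pz(S,410,240,.01),'tower',pz(S,160,240,0),pz(S,410,240,0))
for h in(.25,.35,.45,.55):print(h,'head front-left',pz(S,245,70,h),'head right',pz(S,455,55,h))
```

```text
rodtop [ 0.83701899 -0.24293509  0.30389506]
column base [0.8284 0.1051 0.    ] [0.8198 0.0998 0.    ]
foot end [ 0.6915 -0.3064  0.01  ] tower [0.4495 0.1467 0.    ] [ 0.7062 -0.3012  0.    ]
0.25 head front-left [0.8448 0.205  0.25  ] head right [ 1.2133 -0.1937  0.25  ]
0.35 head front-left [ 0.5243 -0.0639  0.35  ] head right [ 0.7664 -0.3257  0.35  ]
0.45 head front-left [ 0.2039 -0.3328  0.45  ] head right [ 0.3194 -0.4577  0.45  ]
0.55 head front-left [-0.1166 -0.6016  0.55  ] head right [-0.1276 -0.5898  0.55  ]
```

>>> send_rows:
  steps:
    - {"linear": [1.5,2.4,0],"angular": [0,0,0.11],"jaw": 8.5}
    - {"linear": [1.5,2.4,0],"angular": [0,0,0.11],"jaw": 8.5}
    - {"linear": [1.5,2.4,0],"angular": [0,0,0.11],"jaw": 8.5}
    - {"linear": [1.5,2.4,0],"angular": [0,0,0.11],"jaw": 8.5}
    - {"linear": [1.5,2.4,0],"angular": [0,0,0.11],"jaw": 8.5}
    - {"linear": [1.5,2.4,0],"angular": [0,0,0.11],"jaw": 8.5}
    - {"linear": [1.5,2.4,0],"angular": [0,0,0.11],"jaw": 8.5}
    - {"linear": [1.5,2.4,0],"angular": [0,0,0.11],"jaw": 8.5}
    - {"linear": [1.5,2.4,0],"angular": [0,0,0.11],"jaw": 8.5}
    - {"linear": [1.5,2.4,0],"angular": [0,0,0.11],"jaw": 8.5}

```text
time: 0.98
tcp_pos: [0.4506, -0.4128, 0.2104]
tcp_rot: [0.708, 0.706, -0.003, 0.0]
contact_force: [-0.4, -0.7, -0.6]
opening: 0.0851
```

Run:
```python
from h import *
im,c=snap('wrist','w1'); print(np.round(c['T'],3).tolist(), [proj(c,p) for p in ((.5345,-.348,.088),(.529,-.2315,.04),(.4575,-.221,.057))])
```

```text
[[1.0, -0.001, -0.005, 0.452], [-0.002, -0.957, -0.291, -0.339], [-0.005, 0.291, -0.957, 0.37], [0.0, 0.0, 0.0, 1.0]] [(np.float64(434.2464669869607), np.float64(142.8347819564235)), (np.float64(422.1870485118606), np.float64(-16.023050667335724)), (np.float64(329.7277052903071), np.float64(-41.490803291142356))]
```

View pics/w1.png

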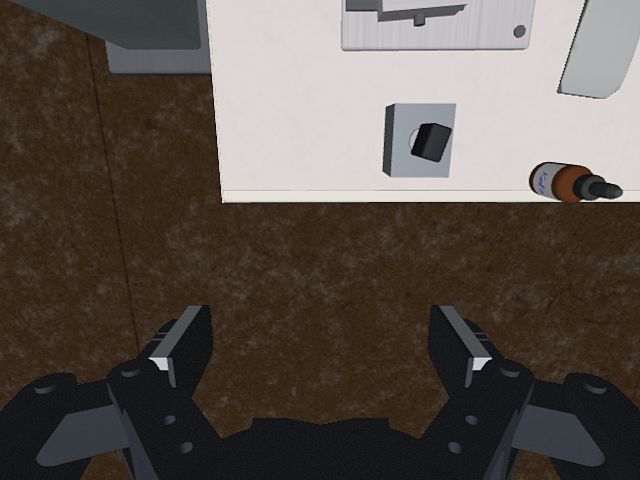

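The pin's grip is at about (432,142). It is turned in its holder, so I need a crop to read its yaw.

Run:
```python
from h import *
a=cv2.imread('pics/w1.png')[95:185,375:475]
a=cv2.convertScaleAbs(a,alpha=1.6,beta=10)
cv2.imwrite('pics/w1c.png',cv2.resize(a,None,fx=6,fy=6,interpolation=cv2.INTER_CUBIC))
```

```text
(no output)
```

View pics/w1c.png

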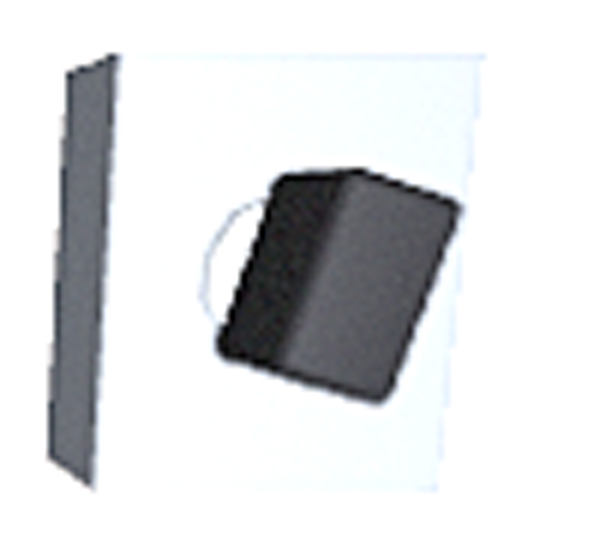

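Run:
```python
from h import *
c=load('w1'); g=lambda x,y,z:pz(c,375+x/6-.4,95+y/6-.4,z)
P=np.array([g(x,y,.088) for x,y in((350,170),(462,205),(388,402),(283,365))])
print(P,P.mean(0));H=np.array([g(x,y,.048) for x,y in((118,57),(482,57),(437,490),(93,490))]);print(H,H.mean(0))
for a,b in((0,1),(3,2),(3,0),(2,1)): v=P[b]-P[a];print(np.linalg.norm(v),np.degrees(np.arctan2(v[1],v[0])))
print(manip.get_state()['tcp_pos'])
```

```text
[[ 0.5323 -0.334   0.088 ]
 [ 0.5463 -0.3381  0.088 ]
 [ 0.5394 -0.3616  0.088 ]
 [ 0.526  -0.357   0.088 ]] [ 0.536    -0.347675  0.088   ]
[[ 0.5109 -0.3187  0.048 ]
 [ 0.5604 -0.3188  0.048 ]
 [ 0.56   -0.3772  0.048 ]
 [ 0.5106 -0.3771  0.048 ]] [ 0.535475 -0.34795   0.048   ]
0.014588008774332441 -16.32304622905598
0.014167568598739837 -18.94650468950907
0.023847222060441296 74.68166420654548
0.024492039523077668 73.63686324912517
[ 0.4547814  -0.40647223  0.21063429]
```

>>> send_rows:
  steps:
    - {"linear": [2.0,1.4,-1],"angular": [0,0,-0.1],"jaw": 6}
    - {"linear": [2.0,1.4,-2],"angular": [0,0,-0.1],"jaw": 5}
    - {"linear": [2.0,1.5,-2],"angular": [0,0,-0.09],"jaw": 5}
    - {"linear": [1.8,1.3,-2],"angular": [0,0,0],"jaw": 5}
    - {"linear": [0,0,-2],"jaw": 5}
    - {"linear": [0,0,0],"jaw": 5}
    - {"linear": [0,0,0],"jaw": 5}

```text
validation failed for argument at $.st...
```

Run:
```python
from h import *
s=manip.get_state();print(s['tcp_pos'],s['contact_force'],s['opening'],np.degrees(R.from_quat(s['tcp_rot']).as_matrix()))
print(np.array([.5357,-.348,.063])-s['tcp_pos'])
```

```text
[ 0.4547814  -0.40647223  0.21063429] [2.72979145 4.43403427 0.78620324] 0.08480404313649909 [[ -0.75926703  57.29064946  -0.10652902]
 [ 57.29065252   0.75906942  -0.10629162]
 [ -0.10487078  -0.10792803 -57.29558189]]
[ 0.0809186   0.05847223 -0.14763429]
```

>>> send_rows:
  steps:
    - {"linear": [2.0,1.4,-1],"angular": [0,0,-0.1],"jaw": 6}
    - {"linear": [2.0,1.4,-2],"angular": [0,0,-0.1],"jaw": 5}
    - {"linear": [2.0,1.5,-2],"angular": [0,0,-0.09],"jaw": 5}
    - {"linear": [1.8,1.3,-2],"angular": [0,0,0],"jaw": 5}
    - {"linear": [0,0,-2],"angular": [0,0,0],"jaw": 5}
    - {"linear": [0,0,0],"angular": [0,0,0],"jaw": 5}
    - {"linear": [0,0,0],"angular": [0,0,0],"jaw": 5}

```text
time: 1.62
tcp_pos: [0.5377, -0.3452, 0.118]
tcp_rot: [0.801, 0.598, -0.001, 0.001]
contact_force: [0.4, 0.0, -0.5]
opening: 0.0497
```

```bash
cat > st.py <<'E'
from h import *
import sys
s=manip.get_state();m=R.from_quat(s['tcp_rot']).as_matrix()
print(s['time'],np.round(s['tcp_pos'],4),'F',np.round(s['contact_force'],2),'open',round(s['opening'],4),'yaw y',np.degrees(np.arctan2(m[1,1],m[0,1])),'z',np.round(m[:,2],3))
if len(sys.argv)>3: print('d cm',np.round((np.array([float(x) for x in sys.argv[1:4]])-s['tcp_pos'])*100,2))
E
python3 st.py .5357 -.348 .063
```

```text
1.6167 [ 0.5377 -0.3452  0.118 ] F [ 0.36  0.04 -0.54] open 0.0497 yaw y -16.523206261979148 z [-0.001 -0.002 -1.   ]
d cm [-0.2  -0.28 -5.5 ]
```

>>> send_rows:
  steps:
    - {"linear": [-0.2,-0.28,-1.5],"angular": [0,0,0],"jaw": 4}
    - {"linear": [0,0,-1.5],"angular": [0,0,0],"jaw": 4}
    - {"linear": [0,0,-1.5],"angular": [0,0,0],"jaw": 4}
    - {"linear": [0,0,-0.8],"angular": [0,0,0],"jaw": 4}
    - {"linear": [0,0,0],"angular": [0,0,0],"jaw": 4}

```text
time: 2.03
tcp_pos: [0.5348, -0.3532, 0.0689]
tcp_rot: [0.803, 0.596, -0.001, 0.003]
contact_force: [-0.1, -0.7, 0.8]
opening: 0.0401
```

```bash
python3 st.py .5357 -.348 .063
```

```text
2.0333 [ 0.5348 -0.3532  0.0689] F [-0.08 -0.71  0.78] open 0.0401 yaw y -16.8303483323953 z [ 0.003 -0.006 -1.   ]
d cm [ 0.09  0.52 -0.59]
```

>>> send_rows:
  steps:
    - {"linear": [0.09,0.4,-0.3],"angular": [0,0,0],"jaw": 3.5}
    - {"linear": [0,0.1,-0.2],"angular": [0,0,0],"jaw": 3.5}
    - {"linear": [0,0,0],"angular": [0,0,0],"jaw": 3.5}
    - {"linear": [0,0,0],"angular": [0,0,0],"jaw": 3.5}

```text
time: 2.37
tcp_pos: [0.536, -0.3501, 0.067]
tcp_rot: [0.804, 0.595, -0.0, 0.005]
contact_force: [0.2, -0.3, 0.5]
opening: 0.035
```

```bash
python3 st.py .5357 -.348 .063
```

```text
2.3667 [ 0.536  -0.3501  0.067 ] F [ 0.2  -0.28  0.51] open 0.035 yaw y -16.98492441740934 z [ 0.006 -0.008 -1.   ]
d cm [-0.03  0.21 -0.4 ]
```

>>> send_rows:
  steps:
    - {"linear": [0,0.25,-0.4],"angular": [0.008,0.006,0.008],"jaw": 3}
    - {"linear": [0,0,0],"angular": [0,0,0],"jaw": 3}
    - {"linear": [0,0,0],"angular": [0,0,0],"jaw": 3}

```text
time: 2.62
tcp_pos: [0.5368, -0.3476, 0.0641]
tcp_rot: [0.801, 0.599, 0.0, 0.001]
contact_force: [-0.2, 0.6, -0.1]
opening: 0.0295
```

```bash
python3 st.py .5357 -.348 .063
```

```text
2.6167 [ 0.5368 -0.3476  0.0641] F [-0.18  0.63 -0.1 ] open 0.0295 yaw y -16.461323973512933 z [ 0.001 -0.001 -1.   ]
d cm [-0.11 -0.04 -0.11]
```

Good. Close on the grip.

>>> send_rows:
  steps:
    - {"linear": [-0.06,0,-0.05],"angular": [0.001,0.001,0],"jaw": 2.0}
    - {"linear": [0,0,0],"angular": [0,0,0],"jaw": 1.2}
    - {"linear": [0,0,0],"angular": [0,0,0],"jaw": 1.0}
    - {"linear": [0,0,0],"angular": [0,0,0],"jaw": 1.0}
    - {"linear": [0,0,0],"angular": [0,0,0],"jaw": 1.0}
    - {"linear": [0,0,0],"angular": [0,0,0],"jaw": 1.0}
  squeeze: 60

```text
time: 3.12
tcp_pos: [0.5362, -0.3476, 0.0639]
tcp_rot: [0.801, 0.599, 0.0, -0.0]
contact_force: [-0.5, 0.1, 1.3]
opening: 0.0138
```

```bash
python3 st.py .5357 -.348 .063
```

```text
3.1167 [ 0.5362 -0.3476  0.0639] F [-0.46  0.1   1.32] open 0.0138 yaw y -16.459455347502214 z [-0.  0. -1.]
d cm [-0.05 -0.04 -0.09]
```

>>> send_rows:
  steps:
    - {"linear": [0,0,1],"angular": [0,0,0],"jaw": 1.0}
    - {"linear": [0,0,2],"angular": [0,0,0],"jaw": 1.0}
    - {"linear": [0,0,2],"angular": [0,0,0],"jaw": 1.0}
    - {"linear": [0,0,1.5],"angular": [0,0,0],"jaw": 1.0}
    - {"linear": [0,0,0],"angular": [0,0,0],"jaw": 1.0}
    - {"linear": [-1.0,1.6,0],"angular": [0,0,0],"jaw": 1.0}
    - {"linear": [-2.0,3.2,0],"angular": [0,0,0],"jaw": 1.0}
    - {"linear": [-2.0,3.2,0],"angular": [0,0,0],"jaw": 1.0}
    - {"linear": [-1.8,2.9,0],"angular": [0,0,0],"jaw": 1.0}
    - {"linear": [0,0,0],"angular": [0,0,0],"jaw": 1.0}
    - {"linear": [0,0,0],"angular": [0,0,0],"jaw": 1.0}

```text
time: 4.03
tcp_pos: [0.4644, -0.2363, 0.1333]
tcp_rot: [0.802, 0.598, 0.0, 0.001]
contact_force: [0.5, -1.0, -0.7]
opening: 0.014
```

```bash
python3 st.py .4575 -.221 .118
```

```text
4.0333 [ 0.4644 -0.2363  0.1333] F [ 0.53 -1.04 -0.67] open 0.014 yaw y -16.59821142534963 z [ 0.002 -0.001 -1.   ]
d cm [-0.69  1.53 -1.53]
```

Run:
```python
from h import *
s=manip.get_state()['tcp_pos'];print(s)
out=[]
for n,w in(('scene',None),('side',None)):
    im,c=snap(n,n+'2'); u,v=proj(c,(.459,-.228,.065)); u,v=int(u)-25,int(v)-37
    print(n,u,v,proj(c,s-[0,0,.0559])); a=cv2.imread(f'pics/{n}2.png')[v:v+75,u:u+50]
    out.append(cv2.resize(cv2.convertScaleAbs(a,alpha=1.3),None,fx=8,fy=8,interpolation=cv2.INTER_CUBIC))
cv2.imwrite('pics/c2.png',np.hstack(out))
```

```text
[ 0.46443395 -0.23625078  0.13331932]
scene 289 228 (np.float64(320.6689770463986), np.float64(259.54124806911886))
side 348 194 (np.float64(372.193390565096), np.float64(220.4158341997115))
```

View pics/c2.png

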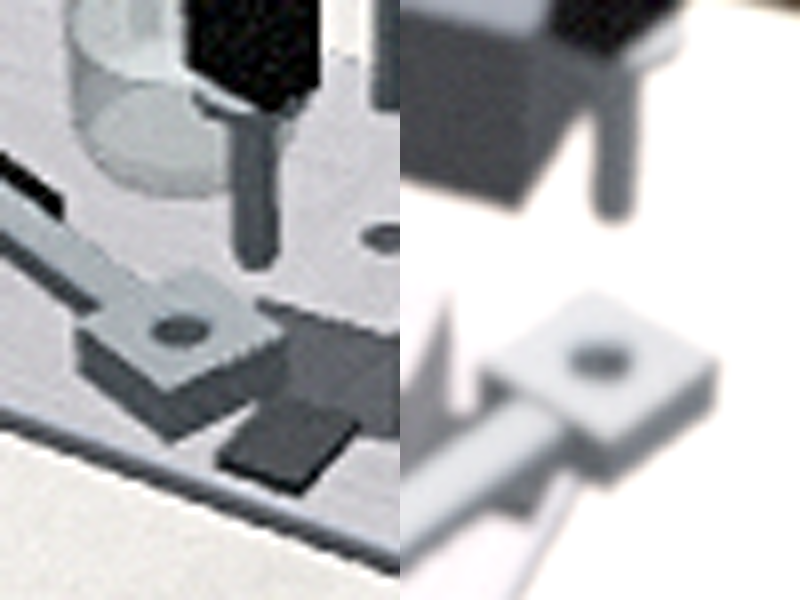

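Run:
```python
from h import *
S=load('scene2');D=load('side2')
from scipy.optimize import least_squares as L
def tri(a,b,z=None):
    f=lambda p:np.r_[np.array(proj(S,p if z is None else [*p,z]))-a,np.array(proj(D,p if z is None else [*p,z]))-b]
    r=L(f,[.46,-.23,.06][:3 if z is None else 2]);return r.x,np.round(r.fun,2)
print('tip',tri((320.7,260.6),(374.1,220.8)),tri((320.7,260.6),(374.1,220.8),.0774))
print('eye',tri((311.2,268.85),(372.85,239.0)),tri((311.2,268.85),(372.85,239.0),.057))
```

```text
tip (array([ 0.46206634, -0.23747341,  0.07683089]), array([-0.13,  0.17, -0.1 , -0.16])) (array([ 0.46187347, -0.23734186]), array([-0.27, -0.08,  0.01, -0.38]))
eye (array([ 0.45722498, -0.22113486,  0.05661846]), array([-0.25,  0.31, -0.19, -0.29])) (array([ 0.45709892, -0.22104577]), array([-0.34,  0.15, -0.12, -0.43]))
```

>>> send_rows:
  steps:
    - {"linear": [-0.25,0.8,0],"angular": [0,0,0],"jaw": 1.0}
    - {"linear": [-0.23,0.75,-0.6],"angular": [0.001,0.002,0],"jaw": 1.0}
    - {"linear": [0,0,-0.7],"angular": [0,0,0],"jaw": 1.0}
    - {"linear": [0,0,0],"angular": [0,0,0],"jaw": 1.0}
    - {"linear": [0,0,0],"angular": [0,0,0],"jaw": 1.0}
    - {"linear": [0,0,0],"angular": [0,0,0],"jaw": 1.0}

```text
time: 4.63
tcp_pos: [0.4618, -0.2228, 0.1176]
tcp_rot: [0.803, 0.596, 0.0, 0.0]
contact_force: [-0.5, 0.6, -0.5]
opening: 0.0139
```

```bash
python3 st.py .4596 -.2199 .117
```

```text
4.6333 [ 0.4618 -0.2228  0.1176] F [-0.51  0.61 -0.49] open 0.0139 yaw y -16.84994399026036 z [ 0. -0. -1.]
d cm [-0.22  0.29 -0.06]
```

>>> send_rows:
  steps:
    - {"linear": [-0.24,0.31,0],"angular": [0,0,0],"jaw": 1.0}
    - {"linear": [0,0,0],"angular": [0,0,0],"jaw": 1.0}
    - {"linear": [0,0,0],"angular": [0,0,0],"jaw": 1.0}

```text
time: 4.88
tcp_pos: [0.4593, -0.22, 0.1173]
tcp_rot: [0.803, 0.596, 0.0, 0.0]
contact_force: [0.2, 0.0, -0.3]
opening: 0.0137
```

```bash
python3 st.py .4596 -.2199 .117
python3 - <<'E'
from h import *
out=[]
for n in('scene','side'):
    im,c=snap(n,n+'3'); u,v=proj(c,(.457,-.221,.065)); u,v=int(u)-25,int(v)-37
    print(n,u,v); a=cv2.imread(f'pics/{n}3.png')[v:v+75,u:u+50]
    out.append(cv2.resize(cv2.convertScaleAbs(a,alpha=1.2),None,fx=8,fy=8,interpolation=cv2.INTER_CUBIC))
cv2.imwrite('pics/c3.png',np.hstack(out))
E
```

```text
4.8833 [ 0.4593 -0.22    0.1173] F [ 0.19  0.03 -0.35] open 0.0137 yaw y -16.898435577544806 z [ 0.  0. -1.]
d cm [ 0.03  0.01 -0.03]
scene 285 228
side 347 197
```

View pics/c3.png

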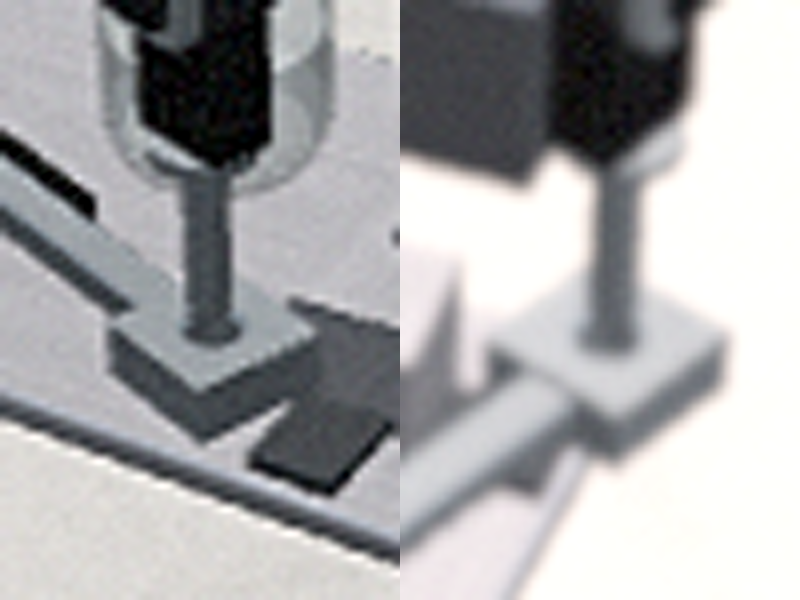

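Both views show the tip over the eye's mouth (scene crop (210,335), side crop (607,345)). Lowering gently.

>>> send_rows:
  steps:
    - {"linear": [0,0,-0.3],"angular": [0,0,0],"jaw": 1.0}
    - {"linear": [0,0,-0.3],"angular": [0,0,0],"jaw": 1.0}
    - {"linear": [0,0,-0.2],"angular": [0,0,0],"jaw": 1.0}
    - {"linear": [0,0,0],"angular": [0,0,0],"jaw": 1.0}

```text
time: 5.32
tcp_pos: [0.4596, -0.2203, 0.109]
tcp_rot: [0.803, 0.595, 0.0, 0.001]
contact_force: [-0.0, 0.1, 0.5]
opening: 0.0139
```

```bash
python3 st.py .4593 -.22 .104
```

```text
5.3167 [ 0.4596 -0.2203  0.109 ] F [-0.01  0.09  0.51] open 0.0139 yaw y -16.922848946101865 z [ 0.001 -0.    -1.   ]
d cm [-0.03  0.03 -0.5 ]
```

>>> send_rows:
  steps:
    - {"linear": [0,0,-0.3],"angular": [0,0,0],"jaw": 1.0}
    - {"linear": [0,0,-0.2],"angular": [0,0,0],"jaw": 1.0}
    - {"linear": [0,0,0],"angular": [0,0,0],"jaw": 1.0}
    - {"linear": [0,0,0],"angular": [0,0,0],"jaw": 1.0}

```text
time: 5.65
tcp_pos: [0.4595, -0.2203, 0.103]
tcp_rot: [0.803, 0.595, 0.0, 0.0]
contact_force: [0.5, -0.0, -0.3]
opening: 0.0139
```

```bash
python3 st.py .4593 -.22 .103
python3 - <<'E'
import numpy as np
P=np.array([.5145,-.0625]) # pivot guess; tcp-frame offset
e=np.array([.4571,-.2210]);print(np.linalg.norm(e-P))
# pivot from stand corners: centre (0.5445,-.149)
for th in np.arange(.345,-.08,-.04): print(round(th,3),np.round(P+.17*np.array([-np.sin(th),-np.cos(th)]),4))
E
```

```text
5.65 [ 0.4595 -0.2203  0.103 ] F [ 0.55 -0.03 -0.27] open 0.0139 yaw y -16.918469475507095 z [ 0.001 -0.    -1.   ]
d cm [-0.02  0.03 -0.  ]
0.16857345579894836
0.345 [ 0.457  -0.2225]
0.305 [ 0.4635 -0.2247]
0.265 [ 0.47   -0.2266]
0.225 [ 0.4766 -0.2282]
0.185 [ 0.4832 -0.2296]
0.145 [ 0.4899 -0.2307]
0.105 [ 0.4967 -0.2316]
0.065 [ 0.5035 -0.2321]
0.025 [ 0.5103 -0.2324]
-0.015 [ 0.517  -0.2325]
-0.055 [ 0.5238 -0.2322]
```

>>> send_rows:
  steps:
    - {"linear": [0.65,-0.22,0],"angular": [0,0,0],"jaw": 1.0}
    - {"linear": [0.65,-0.19,0],"angular": [0,0,0],"jaw": 1.0}
    - {"linear": [0.66,-0.16,0],"angular": [0,0,0],"jaw": 1.0}
    - {"linear": [0.66,-0.14,0],"angular": [0,0,0],"jaw": 1.0}
    - {"linear": [0,0,0],"angular": [0,0,0],"jaw": 1.0}
    - {"linear": [0,0,0],"angular": [0,0,0],"jaw": 1.0}

```text
time: 6.15
tcp_pos: [0.4883, -0.2278, 0.1029]
tcp_rot: [0.803, 0.595, -0.0, -0.0]
contact_force: [-1.7, 0.7, 0.1]
opening: 0.0139
```

```bash
python3 st.py .4858 -.2275 .103
```

```text
6.15 [ 0.4883 -0.2278  0.1029] F [-1.73  0.73  0.11] open 0.0139 yaw y -16.90611220312946 z [-0.001  0.    -1.   ]
d cm [-0.25  0.03  0.01]
```

>>> send_rows:
  steps:
    - {"linear": [0.65,-0.13,0],"angular": [0,0,0],"jaw": 1.0}
    - {"linear": [0.65,-0.09,0],"angular": [0,0,0],"jaw": 1.0}
    - {"linear": [0.66,-0.05,0],"angular": [0,0,0],"jaw": 1.0}
    - {"linear": [0.66,-0.02,0],"angular": [0,0,0],"jaw": 1.0}
    - {"linear": [0.4,0.02,0],"angular": [0,0,0],"jaw": 1.0}
    - {"linear": [0,0,0],"angular": [0,0,0],"jaw": 1.0}
    - {"linear": [0,0,0],"angular": [0,0,0],"jaw": 1.0}

```text
time: 6.73
tcp_pos: [0.5218, -0.2306, 0.1028]
tcp_rot: [0.803, 0.596, -0.0, -0.001]
contact_force: [-0.8, -0.5, -0.7]
opening: 0.0136
```

```bash
python3 st.py .5261 -.2298 .0975
```

```text
6.7333 [ 0.5218 -0.2306  0.1028] F [-0.76 -0.53 -0.74] open 0.0136 yaw y -16.898411661375818 z [-0.001  0.001 -1.   ]
d cm [ 0.43  0.08 -0.53]
```

>>> send_rows:
  steps:
    - {"linear": [0,0,-0.3],"angular": [0,0,0],"jaw": 1.0}
    - {"linear": [0,0,-0.2],"angular": [0,0,0],"jaw": 1.0}
    - {"linear": [0,0,-0.15],"angular": [0,0,0],"jaw": 1.0}
    - {"linear": [0,0,-0.1],"angular": [0,0,0],"jaw": 1.0}

```text
time: 7.07
tcp_pos: [0.5223, -0.231, 0.0955]
tcp_rot: [0.803, 0.595, 0.0, 0.0]
contact_force: [-1.7, 0.5, 17.8]
opening: 0.014
```

```bash
python3 st.py .5305 -.2298 .096
```

```text
7.0667 [ 0.5223 -0.231   0.0955] F [-1.7   0.54 17.8 ] open 0.014 yaw y -16.90818654115093 z [ 0.001 -0.    -1.   ]
d cm [0.82 0.12 0.05]
```

>>> send_rows:
  steps:
    - {"linear": [0.2,0.02,-0.03],"angular": [0,0,0],"jaw": 1.0}
    - {"linear": [0.2,0.02,-0.04],"angular": [0,0,0],"jaw": 1.0}
    - {"linear": [0.2,0.02,-0.04],"angular": [0,0,0],"jaw": 1.0}

```text
time: 7.32
tcp_pos: [0.5245, -0.2308, 0.0955]
tcp_rot: [0.804, 0.595, -0.003, -0.001]
contact_force: [-6.1, 0.8, 11.5]
opening: 0.0141
```

```bash
python3 st.py .5305 -.2298 .096
```

```text
7.3167 [ 0.5245 -0.2308  0.0955] F [-6.06  0.78 11.5 ] open 0.0141 yaw y -16.98801893859924 z [-0.006 -0.001 -1.   ]
d cm [0.6  0.1  0.05]
```

>>> send_rows:
  steps:
    - {"linear": [0.25,0.02,-0.02],"angular": [0.001,-0.006,0],"jaw": 1.0}
    - {"linear": [0.25,0.02,-0.03],"angular": [0,-0.003,0],"jaw": 1.0}
    - {"linear": [0.25,0.02,-0.03],"angular": [0,-0.003,0],"jaw": 1.0}

```text
time: 7.57
tcp_pos: [0.5255, -0.2306, 0.0955]
tcp_rot: [0.804, 0.594, -0.002, -0.001]
contact_force: [-8.2, 0.1, 11.2]
opening: 0.0138
```

```bash
python3 st.py .5305 -.2298 .096
```

```text
7.5667 [ 0.5255 -0.2306  0.0955] F [-8.2   0.11 11.18] open 0.0138 yaw y -17.099427908019432 z [-0.005 -0.    -1.   ]
d cm [0.5  0.08 0.05]
```

>>> send_rows:
  steps:
    - {"linear": [0,0,0.1],"angular": [0,-0.005,0.003],"jaw": 1.0}
    - {"linear": [0.15,0.01,0.05],"angular": [0,0,0],"jaw": 1.0}
    - {"linear": [0.2,0.02,0],"angular": [0,0,0],"jaw": 1.0}
    - {"linear": [0,0,0],"angular": [0,0,0],"jaw": 1.0}

```text
time: 7.9
tcp_pos: [0.5278, -0.2306, 0.097]
tcp_rot: [0.804, 0.595, -0.001, -0.0]
contact_force: [-0.7, 0.2, 0.5]
opening: 0.014
```

```bash
python3 st.py .5305 -.2298 .096
```

```text
7.9 [ 0.5278 -0.2306  0.097 ] F [-0.67  0.16  0.46] open 0.014 yaw y -16.968509741605015 z [-0.001 -0.001 -1.   ]
d cm [ 0.27  0.08 -0.1 ]
```

Free of the surface. Hop on and probe again near the measured hole position.

>>> send_rows:
  steps:
    - {"linear": [0.22,0.03,0],"angular": [0,-0.001,0],"jaw": 1.0}
    - {"linear": [0,0,0],"angular": [0,0,0],"jaw": 1.0}
    - {"linear": [0,0,-0.15],"angular": [0,0,0],"jaw": 1.0}
    - {"linear": [0,0,-0.12],"angular": [0,0,0],"jaw": 1.0}

```text
time: 8.23
tcp_pos: [0.531, -0.2302, 0.0939]
tcp_rot: [0.804, 0.595, 0.0, 0.0]
contact_force: [-0.4, 0.0, 0.4]
opening: 0.0137
```

```bash
python3 st.py .5305 -.2298 .096
```

```text
8.2333 [ 0.531  -0.2302  0.0939] F [-0.41  0.05  0.43] open 0.0137 yaw y -16.955721672410903 z [ 0.001 -0.001 -1.   ]
d cm [-0.05  0.04  0.21]
```

The tip has dropped below the surface with no force, so the hole is found. Pushing down in steps.

>>> send_rows:
  steps:
    - {"linear": [0,0,-0.2],"angular": [0,0,0],"jaw": 1.0}
    - {"linear": [0,0,-0.2],"angular": [0,0,0],"jaw": 1.0}
    - {"linear": [0,0,-0.2],"angular": [0,0,0],"jaw": 1.0}

```text
time: 8.48
tcp_pos: [0.5311, -0.2303, 0.0873]
tcp_rot: [0.804, 0.595, 0.0, 0.0]
contact_force: [-0.8, -0.8, -0.2]
opening: 0.0137
```

```bash
python3 st.py .531 -.2302 .0729
```

```text
8.4833 [ 0.5311 -0.2303  0.0873] F [-0.79 -0.77 -0.19] open 0.0137 yaw y -16.957560730007312 z [ 0.001 -0.001 -1.   ]
d cm [-0.01  0.01 -1.44]
```

>>> send_rows:
  steps:
    - {"linear": [0,0,-0.3],"angular": [0.001,0.001,0],"jaw": 1.0}
    - {"linear": [0,0,-0.3],"angular": [0,0,0],"jaw": 1.0}
    - {"linear": [0,0,-0.3],"angular": [0,0,0],"jaw": 1.0}
    - {"linear": [0,0,-0.2],"angular": [0,0,0],"jaw": 1.0}

```text
time: 8.82
tcp_pos: [0.531, -0.2302, 0.0748]
tcp_rot: [0.804, 0.595, -0.0, -0.0]
contact_force: [-1.8, -0.7, -1.2]
opening: 0.0138
```

```bash
python3 st.py .531 -.2302 .0729
```

```text
8.8167 [ 0.531  -0.2302  0.0748] F [-1.78 -0.69 -1.15] open 0.0138 yaw y -16.95311634091189 z [-0.001  0.001 -1.   ]
d cm [-0.   -0.   -0.19]
```

>>> send_rows:
  steps:
    - {"linear": [0,0,-0.1],"angular": [0,0,0],"jaw": 1.0}
    - {"linear": [0,0,-0.08],"angular": [0,0,0],"jaw": 1.0}
    - {"linear": [0,0,-0.06],"angular": [0,0,0],"jaw": 1.0}

```text
time: 9.07
tcp_pos: [0.5321, -0.2301, 0.0726]
tcp_rot: [0.804, 0.595, 0.001, 0.0]
contact_force: [-1.4, 0.4, 12.1]
opening: 0.0137
```

```bash
python3 st.py .531 -.2302 .0729
```

```text
9.0667 [ 0.5321 -0.2301  0.0726] F [-1.44  0.38 12.13] open 0.0137 yaw y -16.936244113240104 z [ 0.001  0.    -1.   ]
d cm [-0.11 -0.01  0.03]
```

Seated at the expected height with 12 N on it. Release and lift.

>>> send_rows:
  steps:
    - {"linear": [0,0,0],"angular": [0,0,0],"jaw": 1.0}
    - {"linear": [0,0,0],"angular": [0,0,0],"jaw": 3.0}
    - {"linear": [0,0,0],"angular": [0,0,0],"jaw": 3.5}
    - {"linear": [0,0,0],"angular": [0,0,0],"jaw": 3.5}
    - {"linear": [0,0,0],"angular": [0,0,0],"jaw": 3.5}
    - {"linear": [0,0,0],"angular": [0,0,0],"jaw": 3.5}

```text
time: 9.57
tcp_pos: [0.5336, -0.23, 0.0733]
tcp_rot: [0.803, 0.595, 0.002, 0.001]
contact_force: [0.2, -0.0, -0.0]
opening: 0.0352
```

```bash
python3 st.py
```

```text
9.5667 [ 0.5336 -0.23    0.0733] F [ 0.25 -0.01 -0.04] open 0.0352 yaw y -16.911122835273993 z [ 0.004  0.    -1.   ]
```

>>> send_rows:
  steps:
    - {"linear": [-0.1,0,1],"angular": [0,0.004,0],"jaw": 3.5}
    - {"linear": [0,0,1.5],"angular": [0,0,0],"jaw": 3.5}
    - {"linear": [0,0,2],"angular": [0,0,0],"jaw": 3.5}
    - {"linear": [0,0,3],"angular": [0,0,0],"jaw": 3.5}
    - {"linear": [0,0,3],"angular": [0,0,0],"jaw": 3.5}
    - {"linear": [0,-3,0],"angular": [0,0,0],"jaw": 3.5}
    - {"linear": [0,-3,0],"angular": [0,0,0],"jaw": 3.5}
    - {"linear": [0,-3,0],"angular": [0,0,0],"jaw": 3.5}
    - {"linear": [0,-3,0],"angular": [0,0,0],"jaw": 3.5}
    - {"linear": [0,0,0],"angular": [0,0,0],"jaw": 3.5}
    - {"linear": [0,0,0],"angular": [0,0,0],"jaw": 3.5}

```text
time: 10.48
tcp_pos: [0.5316, -0.3531, 0.1838]
tcp_rot: [0.802, 0.597, -0.0, -0.0]
contact_force: [0.2, 0.4, 0.7]
opening: 0.0351
```

```bash
python3 st.py
python3 - <<'E'
from h import *
out=[]
for n in('scene','side'):
    im,c=snap(n,n+'4'); u,v=proj(c,(.53,-.2,.06)); u,v=int(u)-40,int(v)-60
    print(n,u,v); a=cv2.imread(f'pics/{n}4.png')[v:v+100,u:u+80]
    out.append(cv2.resize(a,(400,500),interpolation=cv2.INTER_CUBIC))
cv2.imwrite('pics/c4.png',np.hstack(out))
E
```

```text
10.4833 [ 0.5316 -0.3531  0.1838] F [0.16 0.37 0.71] open 0.0351 yaw y -16.633890961869483 z [-0. -0. -1.]
scene 282 183
side 281 172
```

View pics/c4.png

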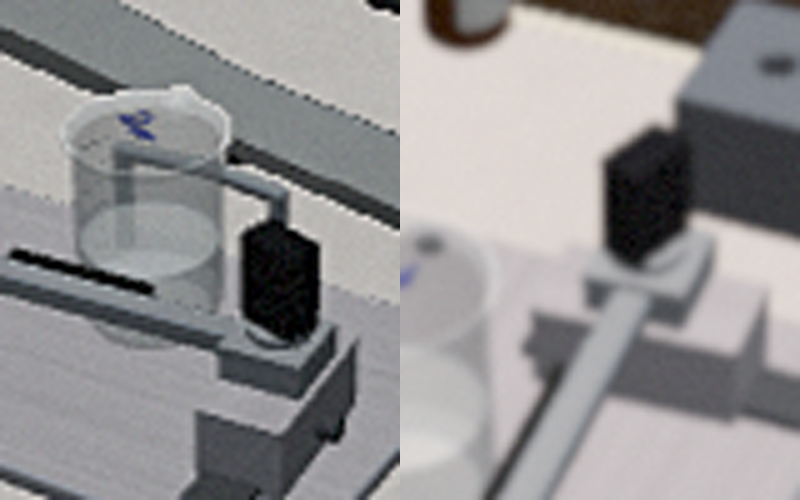

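The pin is upright with its collar flat on the eye (scene crop (270,340), side crop (660,260)). The eye is over the block and the beaker stands unmoved. Handing in.

```bash
python3 -c "
from rig import manip
print(manip.finish_job())"
```

```text
the job is handed in; nothing more can be done
None
```

The beaker is secured. The pin went through the bar's eye, the bar was swung over the catch block, and the pin was pushed home through both and released. I handed the job in at about 10.5 s of the 64 s allowed; it reported no verdict.

**Finding the hole:** I touched the block's top beside where the cameras put the hole, with a reading of about 18 N. Sliding along it in contact stalled at about 8 N sideways. I lifted slightly, hopped about 3 mm on, and the pin dropped in without force.

**Last checks:**
- **Seating:** the pin stopped with the tool at 72.6 mm, against 72.9 mm expected for the collar resting on the eye, under about 12 N.
- **Final pictures:** the pin stands upright with its collar flat on the eye, the eye is over the block, and the beaker is upright where it was. The gripper is well clear.

**What disagreed:**
- The jaw opening on the grip read about 14 mm, where the grip is given as 16 mm. The hold stayed firm throughout.
- The cameras placed the pin's tip about 2.5 mm from where the tool pose predicted. I used the camera offset, and the pin entered the eye with no contact force.

Forces were read only at the end of each move call, so brief peaks in between were not seen; the highest reading was 17.8 N.

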